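# Ready a blind ceramic knob for gluing

## Robot

A 6-joint arm with a two-finger parallel gripper is mounted at the origin on the work surface. World frame = base frame: x ahead of the robot, y to its left, z up, the work surface at z = 0. Lengths are in mm, angles in rad, forces in N, time in s.
With the tool pointing down it reaches from about 350 to 975 mm from the base axis. Payload 7.1 kg.
Tool frame: the origin (TCP) lies at the very end of the fingers, on their centre line; the grasp point (between the pads) lies 19 mm behind it; z points along the fingers, y is the line along which they close (so a half turn about z gives the same grasp; the last joint's range is limited). The gripper opens to 88 mm and grips with 3 to 60 N. Pads are 20 mm wide; open, the fingers measure 115 mm over their backs; the gripper's body (75 mm by 178 mm) begins 61 mm behind the grasp point.
Start: joints at [-1.127, 0.423, 1.63, -0, 1.089, -0.019], TCP at [279.049, -559.228, 201.175] pointing down, gripper open.
Joint ranges: [-3, 3], [-0.9, 2.11], [0.09, 2.58], [-1.31, 4.45], [0.11, 2.69], [-2.54, 2.54]. Speed limits (rad/s): [2.39, 2.39, 3.01, 3.14, 3.14, 3.14].

## Interface

Orientations are given as a rotation vector (axis times angle).
In Python, from workcell import sensors, imaging, close_job gives the robot as it stands. The module is installed in compiled form; this text tells all that it offers.
- The arm moves only by the tool servo_tool, never from a script. Its argument "steps" is a list of rows, each a list of 3 entries, a list of its own where there are three numbers: the shift along the world's x, y, z in m, then the turn, a rotation vector about the world's x, y, z in degrees, then the opening, from -1 (shut) to 1 (fully open). A call has exactly 8 rows; each row shifts and turns the commanded pose from where the row before left it; what a row does not reach is not made up. A row lasts 1/12 s, in which the tool goes at most 41.7 mm and 7.16 degrees, less where a joint would pass 70% of its speed; a pose out of reach is approached as far as the arm can. A call is refused whole if a number of a shift passes 0.0417 or a number of a turn 7.16, either way. A call with a gripper value outside its range is refused whole. The fingers move at their own pace and stop on an object; the grip force is fixed at half the most. Time passes only in rows, so rows that do not move let the fingers close, or fill a call up. It gives the time, the measured TCP pose, the force, the opening and the grip force at its end, in the units of the state.
- sensors.get_obs(): the state, without advancing time (a new reading comes with each control period).
- imaging.get_image(name): name is "side" or "top"; returns a dict with "color" (384x512x3 uint8, blue, green, red), "range_z" (384x512 float32, mm along the optical axis (not along the pixel's ray), 0 where there is no reading), "vertical_fov" (degrees; the focal length in pixels is half the picture's height over the tangent of half this angle, whatever the lens; pixels are square), "cx", "cy" (the principal point, pixels), "rvec" (rotation vector, rad) and "tvec" (3), from world to camera coordinates, as OpenCV has them. Camera axes: x right, y down, z forward; pixel columns grow to the right and rows downward; lengths in mm; the calibration is good to about 2 mm. A picture is of the moment at which its call begins.
- close_job(): hands the job in; it is judged then, once.
The state is a dict: "t": time; "qpos": joint angles; "qvel": joint speeds; "joint_torque": joint torques, N m; "ee_pos": TCP position; "orientation": TCP orientation; "ft_force": force on the tool from outside, world axes, zero at the start; "moment": the same for the moment, N m; "width": finger opening in mm; "grasp_force": force on a finger pad.
Only numpy, scipy, OpenCV 4.12 (cv2) and the standard library are available. Lean on these libraries where they do the work, as an engineer would, in place of code of your own. Each camera call takes 0.05 s, during which the arm holds its last target. There are 200 camera calls.

## Task

Pull the orange push-pull cap of the glue bottle all the way up and leave it open. Then take the green ceramic knob out of its wooden cradle, find which end has the blind hole (the cradle's end boards hide both ends), turn the knob so that the hole faces straight up, and finish while holding it still like that over the banding wheel, about a hand's breadth clear above the lid that lies there, touching neither wheel nor lid. Do not shift or tip the lid, the paint bottles, the brush, the brush pot, the bowl or the palette.

Things in the scene. Friction and masses are not known exactly. Their poses are not given: they have to be found in the camera images.
- cap (a joint): lift of the orange push-pull cap of the glue bottle in m: 0 shut, 0.020 fully up (end stop). It slides straight up with about 6 N of friction plus 40 N per m/s, and stays where it is left; it never comes off. It may start up to 0.004 open
- cap_grip (a point): grip point on the axis of the cap, an upright orange cylinder of diameter 24 mm reaching 12 mm above and 16 mm below this point (lowest 4 mm: flange of diameter 29 mm); shut, the point is 140 mm above the table. The cream glue bottle below (diameter 60 mm, neck 28 mm, shoulder 95 to 112 mm high) stands fixed in a dark foot of diameter 90 mm
- knob: loose green ceramic knob with two cream bands, a plain cylinder of diameter 32 mm, length 60 mm, about 60 to 130 g. Origin at its centre; its x axis runs along the cylinder and points out of the end with the blind hole (diameter 14 mm, 25 mm deep, dark inside); the other end is solid. It starts lying level in the cradle, axis 48 mm above the table, hole at either end
- hole (a point): centre of the mouth of the blind hole, 30 mm from the knob's centre along the knob's x axis; same axes as the knob
- cradle: wooden cradle fixed to the table, same both ways round; origin under its centre on the table, x along the lying knob. Base 100 x 75 x 8 mm. The knob lies on two rails (24 mm over their outsides, up to 34 mm high) on a 22 mm wide beam, its sides free. End boards (6 mm thick, 36 wide, 60 high, inner faces 33 mm from the centre) stand 3 mm from the knob's ends and hide them
- wheel: aluminium banding wheel (potter's turntable), fixed, not turning: disc of diameter 170 mm, top 60 mm above the table. Origin under its centre on the table, z up
- lid: green ceramic pot lid lying loose on the middle of the wheel: diameter 110 mm, 14 mm thick, with an upright pin of diameter 11 mm whose tip is 30 mm above the lid's underside (90 mm above the table). Origin at the centre of its underside. Leave alone
- paint_yellow: yellow paint bottle with white cap, diameter 36, height 80 mm, origin under its centre. Leave alone
- paint_pink: pink paint bottle, same size. Leave alone
- paint_blue: blue paint bottle, same size. Leave alone
- brush: brush 180 mm long lying on the table, origin under its middle, x along it. Leave alone
- brush_pot: cream pot of diameter 84, height 90 mm with brushes up to 165 mm high, origin under its centre. Leave alone
- bowl: cream bowl, diameter 110, height 55 mm, origin under its centre. Leave alone
- palette: flat round grey palette, diameter 150, height 9 mm, origin under its centre. Leave alone

How it is judged (in metres and radians):
On the way, in this order (a step that is already met when the one before it is completed fails the run):
1. the glue cap is pulled fully up while the knob still lies in its cradle (value of joint cap above 0.017 m and height (world z) of knob below 0.06 m), for 0.2 s.
2. the knob is lifted clear of the cradle in the fingers (height (world z) of knob above 0.1 m and contact force between the fingers and knob above 1 N), for 0.2 s.
At the end, for the whole second after the job is handed in: The program ends with the knob held still in the fingers, hole up (hole axis within 15 degrees of upright), its centre 150 to 350 mm above the table and within 80 mm sideways of the wheel's centre, touching neither wheel nor lid, and the glue cap still at least 17 mm up (value of joint cap above 0.017 m and angle between knob's own x axis and vertical below 0.26 rad and height (world z) of knob between 0.15 and 0.35 m and horizontal distance between knob and wheel below 0.08 m and contact force between the fingers and knob above 1 N and contact force between knob and wheel below 0.1 N and contact force between knob and lid below 0.1 N and linear speed of knob below 0.03 m/s); the arm keeps its last pose, push and grip.
It fails at once if the lid is shifted by more than 25 mm or tipped (distance of lid from where it was at the start of the episode above 0.025 m or angle between lid's own z axis and vertical above 0.35 rad).
It fails at once if a paint bottle is shifted by more than 25 mm or tipped (distance of any of paint_yellow, paint_pink, paint_blue from where it was at the start of the episode above 0.025 m or angle between any of paint_yellow, paint_pink, paint_blue's own z axis and vertical above 0.35 rad).
It fails at once if the brush or the brush pot is shifted by more than 25 mm or tipped (distance of any of brush, brush_pot from where it was at the start of the episode above 0.025 m or angle between brush_pot's own z axis and vertical above 0.35 rad).
It fails at once if the bowl or the palette is shifted by more than 25 mm or tipped (distance of any of bowl, palette from where it was at the start of the episode above 0.025 m or angle between any of bowl, palette's own z axis and vertical above 0.35 rad).
It also fails if it takes over 45 s, if anything falls off the work surface, if the arm or the gripper's body presses on something with over 40 N, if the wrist force passes 120 N, or if a joint passes its speed limit or range.

## Working session

There is one attempt and no reset: what is moved stays moved. The work goes in short steps, Python scripts to look and compute and a tool call to move; the robot and the scene stay as the last step left them, time stands still between calls to the robot, and variables do not carry over. Pictures are saved under pics/ and viewed, at most 10 in all, crops included, and the job is handed in when it is done.

Besides the shell and the picture viewer there is one more tool, called after "Emit:" by a JSON object that holds its "api" and its "payload", one argument or row to a line. servo_tool: Moves the arm, as the interface text tells. Its arguments: {"type":"object","properties":{"steps":{"type":"array"}},"required":["steps"]}

```bash
mkdir -p pics
cat > h.py <<'E'
import numpy as np, cv2
from workcell import sensors, imaging
def grab(n):
    d=imaging.get_image(n); np.savez('%s.npz'%n,**d); return d
def load(n):
    return dict(np.load('%s.npz'%n))
def f(d): return 192/np.tan(np.radians(float(d['vertical_fov']))/2)
def world(d,u,v,z=None):
    """pixel->world by depth, or on plane world z if given"""
    R=cv2.Rodrigues(np.array(d['rvec'],float))[0]; t=np.array(d['tvec'],float).ravel()
    r=np.array([(u-d['cx'])/f(d),(v-d['cy'])/f(d),1.])
    c=-R.T@t; w=R.T@r
    s=float(d['range_z'][int(round(v)),int(round(u))]) if z is None else (z-c[2])/w[2]
    return c+s*w
def proj(d,p):
    return cv2.projectPoints(np.array(p,float).reshape(-1,3),np.array(d['rvec'],float),np.array(d['tvec'],float),np.array([[f(d),0,d['cx']],[0,f(d),d['cy']],[0,0,1]],float),None)[0].reshape(-1,2)
E
python3 - <<'E'
from h import *
for n in('side','top'):
    d=grab(n); cv2.imwrite(f'pics/{n}1.png',cv2.resize(d['color'],(800,600)))
    R=cv2.Rodrigues(d['rvec'])[0]; print(n,d['vertical_fov'],d['cx'],d['cy'],-R.T@d['tvec'].ravel(),R[2])
E
```

```text
side 53.60731298487201 250.14784616687032 181.49848504258327 [-85.66719342 692.59288953 818.56778718] [ 0.57218695 -0.5563334  -0.60257385]
top 56.39439293273405 251.37511487241383 187.29709534593823 [ 433.62878333   37.87062663 1367.90179742] [ 0.09692142 -0.00476097 -0.99528065]
```

View pics/top1.png

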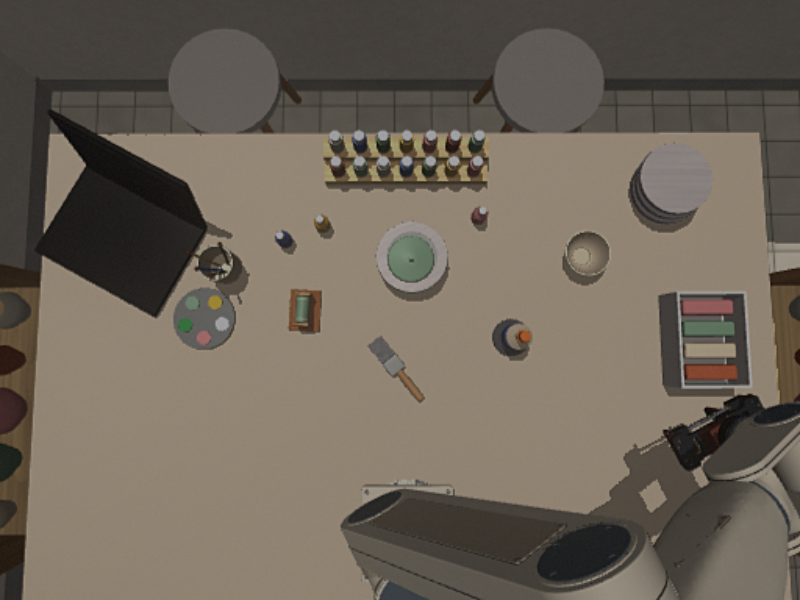

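View pics/side1.png

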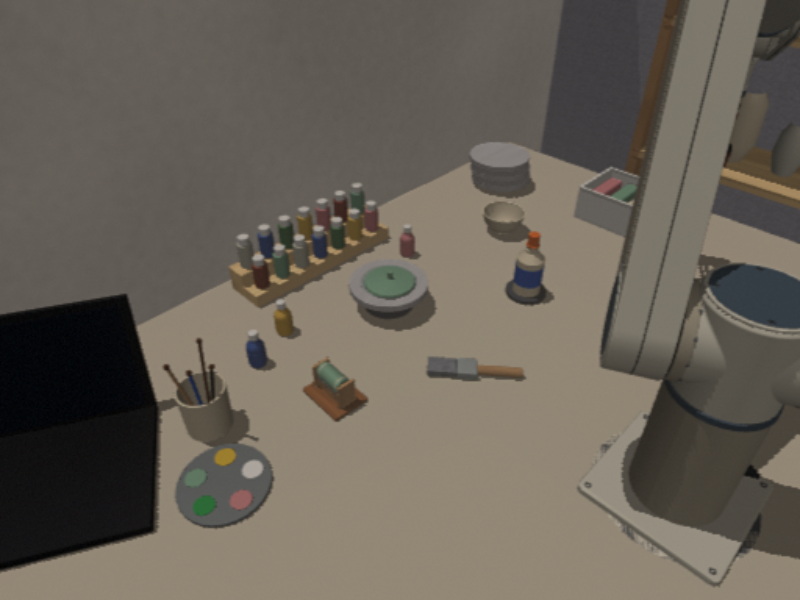

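The top view (800-px scale) shows the cap at (525,337), the cradle with the knob at (305,311), the wheel at (411,258), the brush at (395,368) and the blue bottle at (285,240). Next I'll measure these more closely.

Run:
```python
from h import *
t=load('top');s=load('side')
for d,(u,v),n in((t,(336,216),'top'),(s,(341,154),'side')):
    c=d['color'].astype(int); m=(c[...,2]>150)&(c[...,1]<120)&(c[...,0]<80)
    ys,xs=np.nonzero(m); k=(abs(xs-u)<16)&(abs(ys-v)<16); xs=xs[k];ys=ys[k]
    print(n,'cap px',len(xs),xs.mean(),ys.mean(),xs.min(),xs.max(),ys.min(),ys.max())
    P=np.array([world(d,x,y) for x,y in zip(xs,ys)]); print(P.mean(0),np.percentile(P,[2,50,98],axis=0).round(1))
    if n=='top':
        k=P[:,2]>np.percentile(P[:,2],95)-6; print('top face',P[k].mean(0),P[k].min(0),P[k].max(0))
# wheel, brush, pots
for n,(u,v),z in(('pin',(411,259),90),('blue',(283,236),80),('yellow',(321,218),80),('pink',(481,211),80),('brush a',(378,345),5),('brush b',(421,399),5),('potc',(214,262),90),('palette',(204,319),9),('bowl',(587,254),55)):
    print(n,world(t,u*.64,v*.64,z).round(0),world(t,u*.64,v*.64).round(0))
# knob points
P=[];G=[]
c=t['color'].astype(int)
for v in range(180,220):
  for u in range(180,212):
    p=world(t,u,v)
    if p[2]>52 and p[2]<75: P.append([u,v,*p,*c[v,u]])
P=np.array(P); np.save('k.npy',P)
g=P[(P[:,6]>P[:,7])&(P[:,6]>P[:,5]-5)&(P[:,7]<P[:,6]+5)]
print(len(P),len(g)); r=cv2.minAreaRect(P[:,2:4].astype(np.float32)); print('all',r)
a=t['color'][170:230,165:225]; b=s['color'][215:275,185:245]; e=t['color'][190:240,305:355]
b1=cv2.resize(a,(400,400),interpolation=2);b2=cv2.resize(b,(400,400),interpolation=2)
cv2.imwrite('pics/crop1.png',np.hstack([b1,b2]))
```

```text
top cap px 30 335.76666666666665 214.56666666666666 331 339 212 217
[ 458.37926813 -253.48817572  152.92891406] [[ 450.1 -261.9  140.2]
 [ 457.  -254.2  153.6]
 [ 467.1 -243.4  158. ]]
top face [ 458.09480403 -254.3457664   154.37045623] [ 450.06775439 -263.45823068  151.40219602] [ 467.05928077 -243.3720238   158.61150222]
side cap px 20 341.75 149.45 339 345 148 151
[ 429.91813646 -205.98302927  186.35895544] [[ 117.1 -264.8  151.2]
 [ 457.2 -252.6  152.9]
 [ 465.6  336.9  566.6]]
pin [636. -11.  90.] [637. -11.  87.]
blue [693. 287.  80.] [694. 289.  73.]
yellow [735. 199.  80.] [735. 199.  81.]
pink [ 751. -176.   80.] [ 751. -176.   80.]
brush a [439.  68.   5.] [439.  67.  19.]
brush b [309. -36.   5.] [311. -35.  18.]
potc [630. 443.  90.] [637. 457.  48.]
palette [503. 489.   9.] [503. 490.   7.]
bowl [ 653. -430.   55.] [ 661. -448.    6.]
167 124
all ((524.29345703125, 245.19178771972656), (33.12802505493164, 77.64501190185547), 88.02230834960938)
```

View pics/crop1.png

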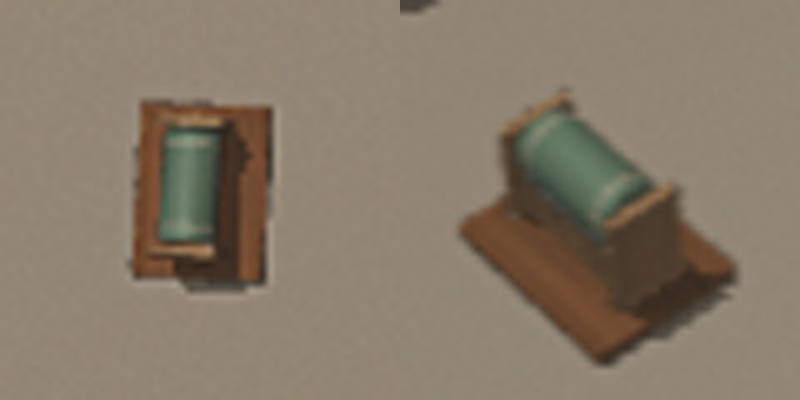

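The crop shows the cradle's base corners at about (140,101), (272,107), (266,286) and (134,278), and the knob's mid at about (191,182). Both knob ends are hidden, as expected.

Run:
```python
from h import *
t=load('top');s=load('side')
k=lambda u,v:(165+u/6.6667-.5,170+v/6.6667-.5)
C=np.array([world(t,*k(*p),8) for p in((140,101),(272,107),(266,286),(134,278))]);print(C.round(1),C.mean(0))
e=(C[0]+C[1]-C[2]-C[3])/2;print('len',np.linalg.norm(e),'yaw',np.degrees(np.arctan2(e[1],e[0])))
print('boards',world(t,*k(193,121),60),world(t,*k(183,252),60),'knob',world(t,*k(191,182),64))
# knob axis check in side crop
k2=lambda u,v:(185+u/6.6667-.5,215+v/6.6667-.5)
print('side boards', world(s,*k2(538-400,113),60),world(s,*k2(640-400,202),60))
# cap with loose colour, depth
c=t['color'].astype(int)
xs=[];
for v in range(205,225):
  for u in range(325,350):
    p=world(t,u,v)
    if p[2]>145: xs.append([u,v,*p])
xs=np.array(xs);print(len(xs),xs.mean(0).round(1),xs.min(0).round(1),xs.max(0).round(1))
m=xs[:,:2].mean(0);print('on z154',world(t,*m,154))
o=sensors.get_obs();R=cv2.Rodrigues(np.array(o['orientation']))[0];print(R.round(3),o['qpos'],o['width'],o['t'])
```

```text
[[576.9 282.6   8. ]
 [573.2 207.1   8. ]
 [471.  209.6   8. ]
 [475.8 284.6   8. ]] [524.22461429 245.97532429   8.        ]
len 101.67998249027818 yaw -1.2319176257406492
boards [560.26455547 243.99820109  60.        ] [488.28354173 248.56143119  60.        ] knob [526.36237899 244.04038826  64.        ]
side boards [558.12394692 246.0499249   60.        ] [488.6840743  249.24797737  60.        ]
43 [ 336.   214.8  456.  -239.5  210.5] [ 332.   211.   433.6 -264.4  149.8] [ 347.   218.   467.1   37.9 1367.9]
on z154 [ 457.67021189 -254.01991706  154.        ]
[[ 0.895  0.446 -0.001]
 [ 0.446 -0.895  0.001]
 [ 0.    -0.001 -1.   ]] [-1.12699845e+00  4.23776830e-01  1.63059281e+00 -2.83717832e-05
  1.08859641e+00 -1.89714473e-02] 87.84233252219478 0.1
```

Emit:
{"api": "servo_tool", "payload": {
  "steps": [
    [[0.02, 0.034, 0], [0, 0, 0], 1],
    [[0.02, 0.034, 0], [0, 0, 0], 1],
    [[0.02, 0.034, 0], [0, 0, 0], 1],
    [[0.02, 0.034, 0], [0, 0, 0], 1],
    [[0.02, 0.034, 0], [0, 0, 0], 1],
    [[0.02, 0.034, 0], [0, 0, 0], 1],
    [[0.02, 0.034, 0], [0, 0, 0], 1],
    [[0.02, 0.034, 0], [0, 0, 0], 1]
  ]
}}

```text
t: 0.77
ee_pos: [439.4, -285.4, 201.0]
orientation: [-3.058, -0.72, 0.0]
ft_force: [0.4, -0.3, 0.1]
width: 87.5
grasp_force: 0.0
```

Emit:
{"api": "servo_tool", "payload": {
  "steps": [
    [[0.019, 0.033, 0], [0, 0, 0], 1],
    [[0, 0, 0], [0, 0, 0], 1],
    [[0, 0, -0.012], [0, 0, 0], 1],
    [[0, 0, -0.012], [0, 0, 0], 1],
    [[0, 0, -0.012], [0, 0, 0], 1],
    [[0, 0, 0], [0, 0, 0], 1],
    [[0, 0, 0], [0, 0, 0], 1],
    [[0, 0, 0], [0, 0, 0], 1]
  ]
}}

```text
t: 1.43
ee_pos: [458.1, -254.6, 165.5]
orientation: [3.058, 0.72, 0.0]
ft_force: [-0.3, -0.4, -0.2]
width: 87.7
grasp_force: 0.0
```

Run:
```python
from h import *
d=grab('side'); cv2.imwrite('pics/cap.png',cv2.resize(d['color'][100:220,270:430],(800,600),interpolation=2))
o=sensors.get_obs();print(o['ee_pos'],o['qpos'],o['t'],o['ft_force'])
```

```text
[ 458.2665257  -254.7242762   165.77834925] [-5.29991845e-01  3.23256535e-01  1.88076361e+00 -4.93776296e-05
  9.36769278e-01  5.78395943e-01] 1.4833 [ 0.9431863   0.39945183 -0.02136579]
```

View pics/cap.png

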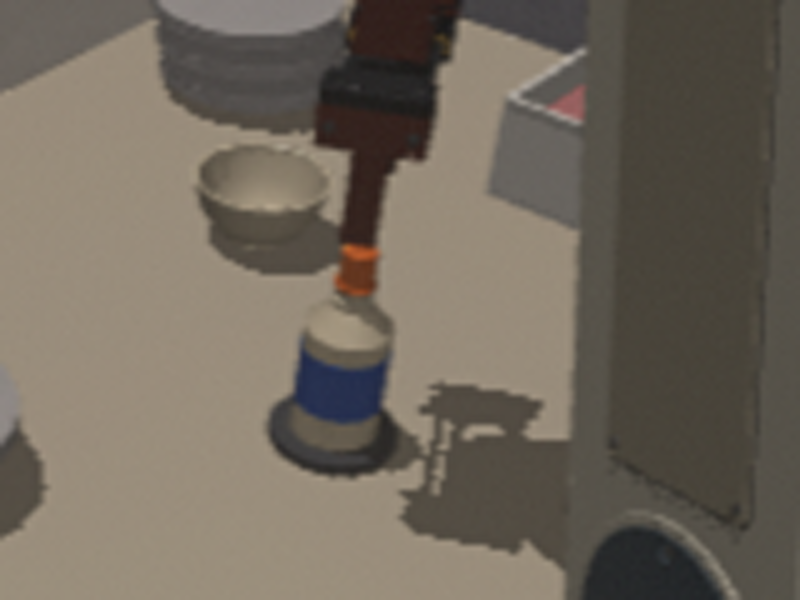

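The enlarged side view shows the cap at (357,270) directly under the fingers, whose tips are at about (362,240). The alignment is good, so I'll descend, close and pull.

Emit:
{"api": "servo_tool", "payload": {
  "steps": [
    [[0, 0, -0.012], [0, 0, 0], 1],
    [[0, 0, -0.012], [0, 0, 0], 1],
    [[0, 0, -0.01], [0, 0, 0], 1],
    [[0, 0, 0], [0, 0, 0], -1],
    [[0, 0, 0], [0, 0, 0], -1],
    [[0, 0, 0], [0, 0, 0], -1],
    [[0, 0, 0], [0, 0, 0], -1],
    [[0, 0, 0], [0, 0, 0], -1]
  ]
}}

```text
t: 2.15
ee_pos: [458.5, -254.5, 131.8]
orientation: [3.057, 0.72, 0.001]
ft_force: [-0.3, -0.8, -0.7]
width: 57.6
grasp_force: 0.0
```

Emit:
{"api": "servo_tool", "payload": {
  "steps": [
    [[0, 0, 0], [0, 0, 0], -1],
    [[0, 0, 0], [0, 0, 0], -1],
    [[0, 0, 0.004], [0, 0, 0], -1],
    [[0, 0, 0.004], [0, 0, 0], -1],
    [[0, 0, 0.004], [0, 0, 0], -1],
    [[0, 0, 0.003], [0, 0, 0], -1],
    [[0, 0, 0], [0, 0, 0], -1],
    [[0, 0, 0], [0, 0, 0], -1]
  ]
}}

```text
t: 2.82
ee_pos: [458.2, -254.3, 146.5]
orientation: [3.057, 0.72, 0.001]
ft_force: [-0.2, -0.4, -0.0]
width: 4.6
grasp_force: 0.0
```

The fingers closed slower than I allowed for and hold nothing. I'll look before retrying.

Run:
```python
from h import *
d=grab('side'); a=cv2.resize(d['color'][130:200,310:375],(400,430),interpolation=2)
t=grab('top'); b=cv2.resize(t['color'][182:247,300:365],(400,430),interpolation=2)
cv2.imwrite('pics/cap2.png',np.hstack([a,b]))
o=sensors.get_obs();print(o['ee_pos'],o['width'])
print(proj(d,[458,-254,o['ee_pos'][2]]),proj(d,[458,-254,154]),proj(d,[458,-254,126]))
```

```text
[ 457.97301283 -254.19177825  146.14481748] 0.29244461774168046
[[341.43797961 151.13060903]] [[341.7647761  149.09047386]] [[340.61116839 156.29225136]]
```

View pics/cap2.png

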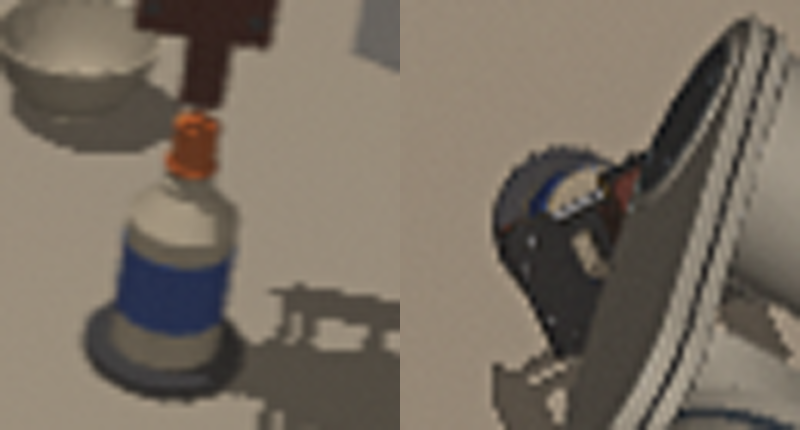

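Run:
```python
from h import *
d=load('side')
for v in range(138,162,2):
    p=world(d,342,v); print(v,p.round(0),d['color'][v,342], world(d,343,v).round(0))
```

```text
138 [ 455. -239.  203.] [30 37 52] [ 454. -243.  202.]
140 [ 453. -238.  197.] [27 33 50] [ 454. -246.  193.]
142 [ 455. -243.  187.] [30 35 51] [ 453. -247.  186.]
144 [ 453. -242.  180.] [31 36 53] [ 451. -245.  180.]
146 [ 454. -245.  172.] [32 36 53] [ 449. -243.  174.]
148 [ 460. -259.  155.] [ 42  64 109] [ 460. -264.  153.]
150 [ 453. -247.  156.] [ 30  53 100] [ 453. -253.  153.]
152 [ 451. -246.  150.] [32 53 99] [ 448. -247.  151.]
154 [ 449. -244.  144.] [ 32  54 100] [ 447. -247.  144.]
156 [ 448. -245.  136.] [ 32  55 100] [ 447. -249.  135.]
158 [ 447. -246.  128.] [ 37  66 128] [ 445. -249.  128.]
160 [ 451. -254.  115.] [73 86 94] [ 446. -252.  118.]
```

The depth readings put the real fingertips near z≈168 while the reported TCP is 146. I'll open the fingers and check the tip height again.

Emit:
{"api": "servo_tool", "payload": {
  "steps": [
    [[0, 0, 0], [0, 0, 0], 0.2],
    [[0, 0, 0], [0, 0, 0], 0.2],
    [[0, 0, 0], [0, 0, 0], 0.2],
    [[0, 0, 0], [0, 0, 0], 0.2],
    [[0, 0, 0], [0, 0, 0], 0.2],
    [[0, 0, 0], [0, 0, 0], 0.2],
    [[0, 0, 0], [0, 0, 0], 0.2],
    [[0, 0, 0], [0, 0, 0], 0.2]
  ]
}}

```text
t: 3.58
ee_pos: [458.0, -254.2, 146.2]
orientation: [-3.058, -0.72, 0.0]
ft_force: [-0.3, -0.2, 0.7]
width: 50.2
grasp_force: 0.0
```

Run:
```python
from h import *
d=grab('side');o=sensors.get_obs();print(o['ee_pos'],o['width'],o['t'])
R=cv2.Rodrigues(np.array(o['orientation']))[0]
e=np.array(o['ee_pos'])
for dz in(0,10,20): print(dz,proj(d,[e-R[:,1]*(o['width']/2+8)+[0,0,dz],e+R[:,1]*(o['width']/2+8)+[0,0,dz]]).round(1).tolist())
for n in('side','top'):
  d=grab(n)
  P=[(u,v,*world(d,u,v)) for v in range(384) for u in range(512)]
  P=np.array(P); q=(P[:,2:5]-e)@R
  k=(abs(q[:,0])<14)&(abs(q[:,1])<60)&(q[:,2]>-75)&(q[:,2]<40)
  c=d['color'][P[:,1].astype(int),P[:,0].astype(int)].astype(int); k&=(c.max(1)<75)
  for a in range(-75,40,5):
    kk=k&(q[:,2]>=a)&(q[:,2]<a+5)
    if kk.any(): print(n,a,kk.sum(),q[kk][:,:2].min(0).round(),q[kk][:,:2].max(0).round())
```

```text
[ 458.03785242 -254.22322142  146.15651607] 51.9298723875461 3.6333
0 [[340.0, 156.5], [342.9, 145.9]]
10 [[340.4, 153.9], [343.3, 143.3]]
20 [[340.8, 151.2], [343.8, 140.7]]
side -75 9 [-12. -41.] [  9. -34.]
side -70 9 [-12. -40.] [  8. -29.]
side -65 8 [-11. -39.] [  5. -34.]
side -60 12 [-11. -40.] [ 10. -33.]
side -55 9 [ -9. -38.] [ 10. -33.]
side -50 7 [ -7. -40.] [  9. -33.]
side -45 9 [ -7. -37.] [  9. -32.]
side -40 8 [ -8. -38.] [ 10. -32.]
side -35 9 [ -6. -37.] [ 10. -30.]
side -30 11 [ -9. -37.] [  7. -29.]
side -25 5 [ -9. -35.] [ 10. -30.]
```

Confirmed: the finger ends sit about 21 mm above the reported TCP. I'll go down to TCP 112, so the tips are at about 133, then close for long enough.

Emit:
{"api": "servo_tool", "payload": {
  "steps": [
    [[0, 0, -0.012], [0, 0, 0], 0.2],
    [[0, 0, -0.012], [0, 0, 0], 0.2],
    [[0, 0, -0.01], [0, 0, 0], 0.2],
    [[0, 0, 0], [0, 0, 0], -1],
    [[0, 0, 0], [0, 0, 0], -1],
    [[0, 0, 0], [0, 0, 0], -1],
    [[0, 0, 0], [0, 0, 0], -1],
    [[0, 0, 0], [0, 0, 0], -1]
  ]
}}

```text
t: 4.4
ee_pos: [457.8, -253.5, 112.6]
orientation: [-3.057, -0.719, 0.0]
ft_force: [2.9, 3.2, 4.6]
width: 23.5
grasp_force: 30.1
```

Emit:
{"api": "servo_tool", "payload": {
  "steps": [
    [[0, 0, 0], [0, 0, 0], -1],
    [[0, 0, 0], [0, 0, 0], -1],
    [[0, 0, 0], [0, 0, 0], -1],
    [[0, 0, 0], [0, 0, 0], -1],
    [[0, 0, 0], [0, 0, 0], -1],
    [[0, 0, 0], [0, 0, 0], -1],
    [[0, 0, 0], [0, 0, 0], -1],
    [[0, 0, 0], [0, 0, 0], -1]
  ]
}}

```text
t: 5.07
ee_pos: [457.9, -253.6, 112.6]
orientation: [-3.057, -0.72, -0.0]
ft_force: [-0.8, 6.5, 4.9]
width: 23.6
grasp_force: 30.0
```

Gripped at 23.6 mm, which matches the cap. Now pull up.

Emit:
{"api": "servo_tool", "payload": {
  "steps": [
    [[0, 0, 0.004], [0, 0, 0], -1],
    [[0, 0, 0.004], [0, 0, 0], -1],
    [[0, 0, 0.004], [0, 0, 0], -1],
    [[0, 0, 0.003], [0, 0, 0], -1],
    [[0, 0, 0.003], [0, 0, 0], -1],
    [[0, 0, 0.002], [0, 0, 0], -1],
    [[0, 0, 0.001], [0, 0, 0], -1],
    [[0, 0, 0], [0, 0, 0], -1]
  ]
}}

```text
t: 5.73
ee_pos: [457.4, -253.8, 131.3]
orientation: [-3.057, -0.72, 0.002]
ft_force: [5.2, 0.2, -22.6]
width: 23.6
grasp_force: 30.0
```

The cap moved 18.7 mm and the pull rose to 22.6 N, so it is at the end stop. I'll release and lift away, starting the yaw turn for the cradle.

Emit:
{"api": "servo_tool", "payload": {
  "steps": [
    [[0, 0, 0], [0, 0, 0], 1],
    [[0, 0, 0], [0, 0, 0], 1],
    [[0, 0, 0], [0, 0, 0], 1],
    [[0, 0, 0], [0, 0, 0], 1],
    [[0, 0, 0.02], [0, 0, 0], 1],
    [[0, 0, 0.03], [0, 0, 0], 1],
    [[0, 0, 0.03], [0, 0, 0], 1],
    [[0, 0, 0.03], [0, 0, 0], 1]
  ]
}}

```text
t: 6.4
ee_pos: [457.9, -254.4, 245.0]
orientation: [3.057, 0.72, 0.0]
ft_force: [0.7, -0.3, -0.6]
width: 73.1
grasp_force: 0.0
```

Run:
```python
from h import *
d=grab('side');o=sensors.get_obs();print(o['ee_pos'].round(1) if hasattr(o['ee_pos'],'round') else o['ee_pos'],o['qpos'],o['t'],o['width'])
c=d['color'].astype(int)
P=np.array([world(d,u,v) for v in range(135,165) for u in range(330,355) if c[v,u,2]>2*c[v,u,0]+15 and c[v,u,2]>80]); print(len(P),np.percentile(P,[5,50,95],axis=0).round(0))
```

```text
[ 460.9 -256.1  251.1] [-5.29564612e-01  2.15914296e-01  1.80367144e+00 -2.81162354e-04
  1.11220966e+00  5.78572598e-01] 6.45 77.12660888757702
66 [[ 446. -257.  146.]
 [ 454. -246.  161.]
 [ 466. -241.  171.]]
```

The cap's top now reads about 172 mm, so it is fully open. I'll travel towards the cradle with a small tilt added, so that I can identify the arm's geometry.

Emit:
{"api": "servo_tool", "payload": {
  "steps": [
    [[0.004, 0.038, 0], [0, -7, 0], 1],
    [[0.004, 0.038, 0], [0, -7, 0], 1],
    [[0.004, 0.038, 0], [0, -7, 0], 1],
    [[0.004, 0.038, 0], [7, 0, 0], 1],
    [[0.004, 0.038, 0], [7, 0, 0], 1],
    [[0.004, 0.038, 0], [7, 0, 0], 1],
    [[0.004, 0.038, 0], [0, 0, 0], 1],
    [[0, 0, 0], [0, 0, 0], 1]
  ]
}}

```text
t: 7.12
ee_pos: [485.4, 15.5, 243.1]
orientation: [-2.748, -0.552, -0.623]
ft_force: [-0.8, 0.8, 1.2]
width: 87.9
grasp_force: 0.0
```

```bash
cat > kin.py <<'E'
import numpy as np
from scipy.spatial.transform import Rotation as Ro
from scipy.optimize import least_squares
T=np.array([[0,-1,0],[1,0,0],[0,0,1.]])
lo=np.array([-3,-.9,.09,-1.31,.11,-2.54]);hi=np.array([3,2.11,2.58,4.45,2.69,2.54])
def fk(q,p):
    d1,a1,L2,L3,L,lat,e3=p
    A=Ro.from_euler('z',q[0]); B=A*Ro.from_euler('y',q[1]); C=A*Ro.from_euler('y',q[1]+q[2])
    F=C*Ro.from_euler('ZYZ',[q[3],q[4],q[5]])
    x=np.array([0,0,d1])+A.apply([a1,lat,0])+B.apply([0,0,L2])+C.apply([e3,0,L3])+F.apply([0,0,L])
    return x,F.as_matrix()@T.T if 0 else F.as_matrix()@np.array([[0,-1,0],[1,0,0],[0,0,1.]])
E
python3 - <<'E'
from h import *; from kin import *
o=sensors.get_obs(); q=np.array(o['qpos']);R=Ro.from_rotvec(o['orientation']).as_matrix()
D=[([-1.12699845,.42377683,1.63059281,0,1.08859641,-.01897],[279.049,-559.228,201.175]),
([-.529991845,.323256535,1.88076361,0,.936769278,.578395943],[458.27,-254.72,165.78]),
([-.529564612,.215914296,1.80367144,-.00028,1.11220966,.578572598],[460.9,-256.1,251.1]),(q,np.array(o['ee_pos']))]
print(o['ee_pos'],q.round(3),o['t']);print('R err',(fk(q,[0]*7)[1]-R).round(3))
f=lambda p:np.concatenate([fk(a,p)[0]-b for a,b in D]+[1e-3*(np.array(p)-[400,0,450,400,250,12,0])])
r=least_squares(f,[400,0,450,400,250,12,0]);print(r.x.round(1),r.fun.round(2));np.save('p.npy',r.x)
E
```

```text
[485.40994326  15.45498025 243.1487956 ] [-0.287  0.05   2.136  0.641  0.79   0.465] 7.1167
R err [[ 0. -0. -0.]
 [-0. -0. -0.]
 [-0.  0. -0.]]
[312.9  -1.8 563.7 486.9 331.1  11.9  77.3] [-0.1   0.21 -0.43  0.08 -0.04  0.01  0.16 -0.09  0.35 -0.04  0.01  0.07
 -0.09 -0.    0.11  0.09  0.08 -0.    0.08]
```

The model fits within 0.5 mm. Next I'll find reachable final poses for both possible hole ends.

```bash
cat >> kin.py <<'E'
p=np.load('p.npy')
def ik(x,R,q0,n=1):
    best=None
    g=np.random.default_rng(0)
    for i in range(n):
        s=np.clip(q0 if i==0 else g.uniform(lo,hi),lo+1e-3,hi-1e-3)
        def e(q):
            a,B=fk(q,p); return np.r_[(a-x)/100,3*Ro.from_matrix(R.T@B).as_rotvec()]
        r=least_squares(e,s,bounds=(lo,hi))
        if best is None or r.cost<best.cost: best=r
        if best.cost<1e-8: break
    return best.x,best.cost
E
python3 - <<'E'
from kin import *
for z in(300,):
 for up in(1,-1):
  for psi in range(-180,180,30):
    h=np.array([np.cos(np.radians(psi)),np.sin(np.radians(psi)),0]); xx=np.array([0,0,up]); R=np.c_[xx,np.cross(h,xx),h]
    q,c=ik(np.array([636,-11,z])+36*h,R,np.array([0,.3,1.8,1.5,1.,0]),25)
    if c<1e-3: print(z,up,psi,q.round(2),'%.1e'%c, 'marg',np.minimum(q-lo,hi-q).min().round(2))
# pick configs
for yaw in(-2.5,177.5):
    a=np.radians(yaw);R=np.array([[np.cos(a),np.sin(a),0],[np.sin(a),-np.cos(a),0],[0,0,-1]])
    print('pick',yaw,ik(np.array([525,246,20]),R,np.array([.4,.5,1.9,0,.8,0]),10))
E
```

```text
300 1 -150 [ 0.14  1.08  0.93 -0.76  2.56 -2.24] 1.0e-25 marg 0.13
300 1 -120 [ 0.29  0.96  1.2  -1.04  2.22 -2.37] 1.6e-24 marg 0.17
300 1 -90 [ 0.4   0.81  1.55 -1.28  1.85 -2.31] 2.5e-28 marg 0.03
300 1 -30 [ 0.32  0.58  2.21  4.01  1.34 -1.84] 6.1e-30 marg 0.37
300 1 0 [-0.07  0.56  2.34  3.07  1.32 -1.55] 7.5e-30 marg 0.24
300 1 30 [-0.42  0.59  2.19  2.16  1.36 -1.27] 6.3e-23 marg 0.39
300 1 60 [-0.52  0.68  1.88  1.57  1.57 -0.99] 3.3e-28 marg 0.7
300 1 90 [-0.47  0.82  1.52  1.23  1.9  -0.83] 4.1e-30 marg 0.79
300 1 120 [-0.34  0.97  1.18  1.    2.26 -0.79] 3.3e-22 marg 0.43
300 1 150 [-0.19  1.09  0.92  0.69  2.6  -0.96] 1.5e-27 marg 0.09
300 -1 -150 [ 0.14  1.08  0.93 -0.76  2.56  0.9 ] 2.1e-24 marg 0.13
300 -1 -120 [ 0.29  0.96  1.2  -1.04  2.22  0.77] 7.9e-31 marg 0.27
300 -1 -90 [ 0.4   0.81  1.55 -1.28  1.85  0.83] 2.4e-18 marg 0.03
300 -1 -30 [0.32 0.58 2.21 4.01 1.34 1.3 ] 1.1e-18 marg 0.37
300 -1 0 [-0.07  0.56  2.34  3.07  1.32  1.59] 2.9e-18 marg 0.24
300 -1 30 [-0.42  0.59  2.19  2.16  1.36  1.87] 3.6e-30 marg 0.39
300 -1 60 [-0.52  0.68  1.88  1.57  1.57  2.15] 2.3e-24 marg 0.39
300 -1 90 [-0.47  0.82  1.52  1.23  1.9   2.31] 2.9e-17 marg 0.23
300 -1 120 [-0.34  0.97  1.18  1.    2.26  2.35] 1.5e-29 marg 0.19
300 -1 150 [-0.19  1.09  0.92  0.69  2.6   2.18] 3.2e-26 marg 0.09
pick -2.5 (array([ 4.17672780e-01,  6.16626685e-01,  1.82267156e+00, -9.10993350e-13,
        7.02294405e-01,  2.03210234e+00]), np.float64(5.055191611743883e-19))
pick 177.5 (array([ 4.17672780e-01,  6.16626685e-01,  1.82267156e+00,  2.04099260e-14,
        7.02294406e-01, -1.10949032e+00]), np.float64(2.853847562639422e-26))
```

```bash
cat > go.py <<'E'
import sys
from h import *; from kin import *
def plan(x,R):
    o=sensors.get_obs(); R0=Ro.from_rotvec(o['orientation'])
    return np.array(x)-o['ee_pos'], np.degrees((Ro.from_matrix(R)*R0.inv()).as_rotvec()), np.array(o['qpos']).round(2), o['t']
def down(yaw):
    a=np.radians(yaw);return np.array([[np.cos(a),np.sin(a),0],[np.sin(a),-np.cos(a),0],[0,0,-1]])
E
python3 -c "
from go import *
print(plan([524.5,245.7,130],down(-2.5)))"
```

```text
(array([  39.09005674,  230.24501975, -113.1487956 ]), array([-15.16419188,  25.45241912, -24.65225692]), array([-0.29,  0.05,  2.14,  0.64,  0.79,  0.47]), 7.1167)
```

Emit:
{"api": "servo_tool", "payload": {
  "steps": [
    [[0.0056, 0.033, -0.016], [-2.17, 3.64, -3.52], 1],
    [[0.0056, 0.033, -0.016], [-2.17, 3.64, -3.52], 1],
    [[0.0056, 0.033, -0.016], [-2.17, 3.64, -3.52], 1],
    [[0.0056, 0.033, -0.016], [-2.17, 3.64, -3.52], 1],
    [[0.0056, 0.033, -0.016], [-2.17, 3.64, -3.52], 1],
    [[0.0056, 0.033, -0.016], [-2.17, 3.64, -3.52], 1],
    [[0.0056, 0.033, -0.016], [-2.17, 3.64, -3.52], 1],
    [[0, 0, 0], [0, 0, 0], 1]
  ]
}}

```text
t: 7.78
ee_pos: [516.3, 186.3, 157.3]
orientation: [-3.059, -0.098, -0.147]
ft_force: [1.1, -0.5, 0.5]
width: 87.8
grasp_force: 0.0
```

```bash
python3 -c "
from go import *
print(plan([524.5,245.7,10],down(-2.5)))
d=grab('side');o=sensors.get_obs();e=np.array(o['ee_pos'])
for s in(-1,1): print(proj(d,[e+[0,s*52,21]]))
cv2.imwrite('pics/cr.png',cv2.resize(d['color'][170:290,140:300],(800,600),interpolation=2))
"
```

```text
(array([   8.2129563 ,   59.40297538, -147.32674751]), array([-4.30018102,  5.59949877, -6.16505483]), array([0.29, 0.32, 1.92, 0.07, 0.79, 1.76]), 7.7833)
[[243.95967504 187.27739904]]
[[214.97040929 204.83490515]]
```

View pics/cr.png

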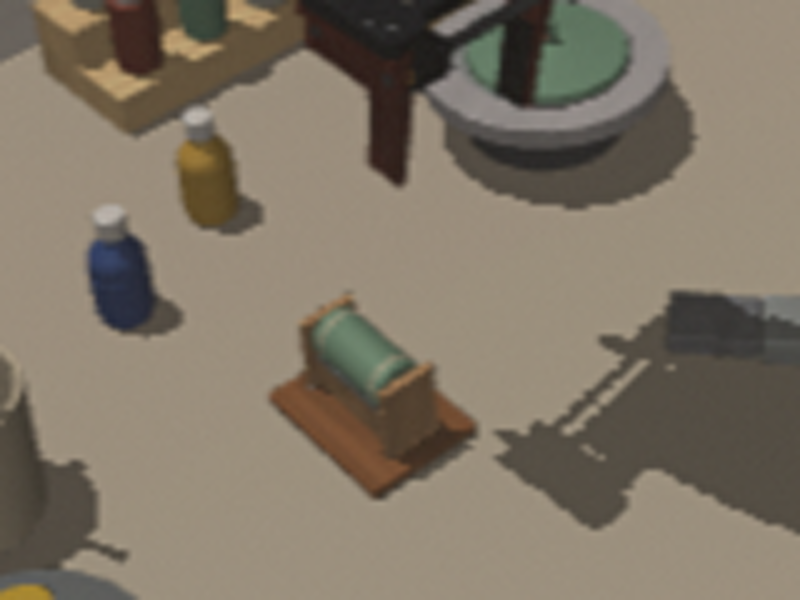

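The view shows the open fingers right of and above the cradle, with the tips at about (392,183) and (515,100). They match the projection with the 21 mm offset, and the cradle at (370,380) is clear. Now finish the approach at height.

Emit:
{"api": "servo_tool", "payload": {
  "steps": [
    [[0.0016, 0.012, -0.006], [-0.86, 1.12, -1.23], 1],
    [[0.0016, 0.012, -0.006], [-0.86, 1.12, -1.23], 1],
    [[0.0016, 0.012, -0.006], [-0.86, 1.12, -1.23], 1],
    [[0.0017, 0.012, -0.006], [-0.86, 1.12, -1.23], 1],
    [[0.0017, 0.0114, -0.006], [-0.86, 1.12, -1.23], 1],
    [[0, 0, 0], [0, 0, 0], 1],
    [[0, 0, 0], [0, 0, 0], 1],
    [[0, 0, 0], [0, 0, 0], 1]
  ]
}}

```text
t: 8.5
ee_pos: [522.4, 239.5, 129.4]
orientation: [-3.139, 0.067, -0.004]
ft_force: [0.2, -0.5, 0.3]
width: 88.0
grasp_force: 0.0
```

```bash
python3 -c "
from go import *
print(plan([524.5,245.7,10],down(-2.5)))
"
```

```text
(array([   2.09407136,    6.17729497, -119.35000838]), array([-0.08978616,  0.13054688, -0.07258535]), array([0.41, 0.44, 1.8 , 0.  , 0.9 , 2.02]), 8.5)
```

Emit:
{"api": "servo_tool", "payload": {
  "steps": [
    [[0.001, 0.003, -0.01], [0, 0, 0], 1],
    [[0.001, 0.003, -0.01], [0, 0, 0], 1],
    [[0, 0, -0.02], [0, 0, 0], 1],
    [[0, 0, -0.02], [0, 0, 0], 1],
    [[0, 0, -0.02], [0, 0, 0], 1],
    [[0, 0, -0.02], [0, 0, 0], 1],
    [[0, 0, -0.012], [0, 0, 0], 1],
    [[0, 0, -0.007], [0, 0, 0], 1]
  ]
}}

```text
t: 9.17
ee_pos: [523.2, 246.0, 7.7]
orientation: [-3.141, 0.067, 0.002]
ft_force: [-0.2, -0.2, -0.4]
width: 87.7
grasp_force: 0.0
```

Emit:
{"api": "servo_tool", "payload": {
  "steps": [
    [[0, 0, 0], [0, 0, 0], -1],
    [[0, 0, 0], [0, 0, 0], -1],
    [[0, 0, 0], [0, 0, 0], -1],
    [[0, 0, 0], [0, 0, 0], -1],
    [[0, 0, 0], [0, 0, 0], -1],
    [[0, 0, 0], [0, 0, 0], -1],
    [[0, 0, 0], [0, 0, 0], -1],
    [[0, 0, 0], [0, 0, 0], -1]
  ]
}}

```text
t: 9.83
ee_pos: [524.7, 246.9, 10.2]
orientation: [-3.139, 0.067, -0.003]
ft_force: [-0.1, 0.5, 0.1]
width: 38.2
grasp_force: 0.0
```

Emit:
{"api": "servo_tool", "payload": {
  "steps": [
    [[0, 0, 0], [0, 0, 0], -1],
    [[0, 0, 0], [0, 0, 0], -1],
    [[0, 0, 0], [0, 0, 0], -1],
    [[0, 0, 0], [0, 0, 0], -1],
    [[0, 0, 0], [0, 0, 0], -1],
    [[0, 0, 0], [0, 0, 0], -1],
    [[0, 0, 0], [0, 0, 0], -1],
    [[0, 0, 0], [0, 0, 0], -1]
  ]
}}

```text
t: 10.5
ee_pos: [524.7, 247.1, 10.1]
orientation: [-3.139, 0.067, -0.003]
ft_force: [-0.9, 2.9, 4.4]
width: 31.0
grasp_force: 30.0
```

Gripped at 31 mm, which matches the knob. Lift.

Emit:
{"api": "servo_tool", "payload": {
  "steps": [
    [[0, 0, 0.008], [0, 0, 0], -1],
    [[0, 0, 0.015], [0, 0, 0], -1],
    [[0, 0, 0.025], [0, 0, 0], -1],
    [[0, 0, 0.03], [0, 0, 0], -1],
    [[0, 0, 0.03], [0, 0, 0], -1],
    [[0, 0, 0.03], [0, 0, 0], -1],
    [[0, 0, 0.03], [0, 0, 0], -1],
    [[0, 0, 0.03], [0, 0, 0], -1]
  ]
}}

```text
t: 11.17
ee_pos: [523.8, 245.9, 209.2]
orientation: [-3.141, 0.067, -0.001]
ft_force: [0.5, 0.9, -0.9]
width: 31.4
grasp_force: 30.0
```

Emit:
{"api": "servo_tool", "payload": {
  "steps": [
    [[0, 0, 0.02], [0, 0, 0], -1],
    [[0, 0, 0.01], [0, 0, 0], -1],
    [[0, 0, 0], [0, 0, 0], -1],
    [[0, 0, 0], [0, 0, 0], -1],
    [[0, 0, 0], [0, 0, 0], -1],
    [[0, 0, 0], [0, 0, 0], -1],
    [[0, 0, 0], [0, 0, 0], -1],
    [[0, 0, 0], [0, 0, 0], -1]
  ]
}}

```text
t: 11.83
ee_pos: [524.0, 246.6, 236.7]
orientation: [-3.141, 0.067, 0.0]
ft_force: [0.5, 0.1, -0.5]
width: 31.4
grasp_force: 30.0
```

```bash
python3 -c "
from go import *
d=grab('side');o=sensors.get_obs();e=np.array(o['ee_pos']);print(e,o['t'],o['width'])
u,v=proj(d,[e+[0,0,38]])[0].astype(int);print(u,v)
cv2.imwrite('pics/hole.png',cv2.resize(d['color'][v-30:v+30,u-40:u+40],(800,600),interpolation=2))
"
```

```text
[524.20143285 246.6491055  236.9520739 ] 11.8833 30.99482668479009
206 175
```

View pics/hole.png

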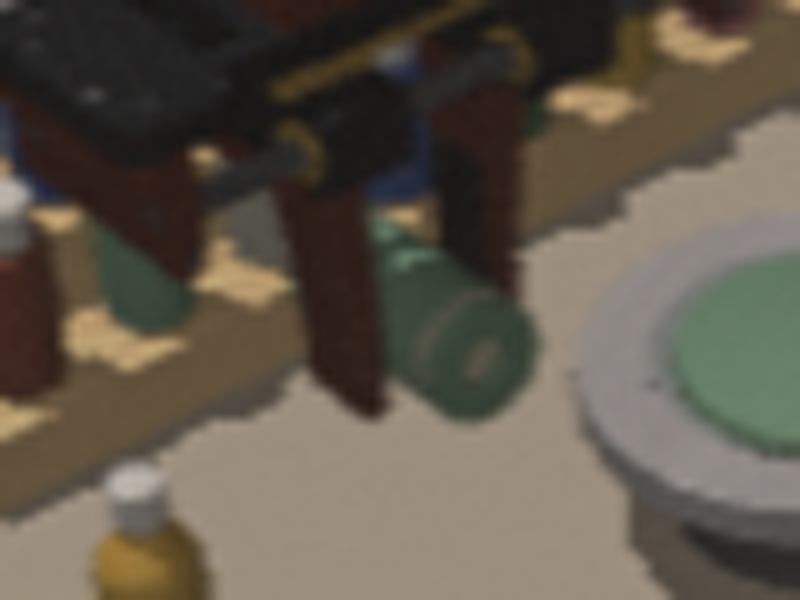

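The −x end at (480,355) shows a small pale spot and no dark hole, so this end looks solid. I'll turn the knob half round to check the other end.

Emit:
{"api": "servo_tool", "payload": {
  "steps": [
    [[0, 0, 0.01], [0, 0, 4], -1],
    [[0, 0, 0.01], [0, 0, 7], -1],
    [[0, 0, 0.01], [0, 0, 7], -1],
    [[0, 0, 0.01], [0, 0, 7], -1],
    [[0, 0, 0.01], [0, 0, 7], -1],
    [[0, 0, 0.01], [0, 0, 7], -1],
    [[0, 0, 0], [0, 0, 7], -1],
    [[0, 0, 0], [0, 0, 7], -1]
  ]
}}

```text
t: 12.55
ee_pos: [524.8, 247.0, 298.4]
orientation: [-2.835, -1.349, -0.003]
ft_force: [0.3, 0.4, -1.3]
width: 31.4
grasp_force: 30.0
```

Emit:
{"api": "servo_tool", "payload": {
  "steps": [
    [[0, 0, 0], [0, 0, 7], -1],
    [[0, 0, 0], [0, 0, 7], -1],
    [[0, 0, 0], [0, 0, 7], -1],
    [[0, 0, 0], [0, 0, 7], -1],
    [[0, 0, 0], [0, 0, 7], -1],
    [[0, 0, 0], [0, 0, 7], -1],
    [[0, 0, 0], [0, 0, 7], -1],
    [[0, 0, 0], [0, 0, 7], -1]
  ]
}}

```text
t: 13.22
ee_pos: [524.5, 246.8, 297.5]
orientation: [-1.87, -2.522, 0.001]
ft_force: [-0.0, 0.7, -0.6]
width: 31.0
grasp_force: 30.0
```

Emit:
{"api": "servo_tool", "payload": {
  "steps": [
    [[0, 0, 0], [0, 0, 7], -1],
    [[0, 0, 0], [0, 0, 7], -1],
    [[0, 0, 0], [0, 0, 7], -1],
    [[0, 0, 0], [0, 0, 7], -1],
    [[0, 0, 0], [0, 0, 4], -1],
    [[0, 0, 0], [0, 0, 0], -1],
    [[0, 0, 0], [0, 0, 0], -1],
    [[0, 0, 0], [0, 0, 0], -1]
  ]
}}

```text
t: 13.88
ee_pos: [524.5, 246.8, 297.7]
orientation: [-1.114, -2.935, 0.001]
ft_force: [-0.1, 1.0, 0.1]
width: 30.9
grasp_force: 30.0
```

```bash
python3 -c "
from go import *
d=grab('side');o=sensors.get_obs();e=np.array(o['ee_pos']);print(e,o['t'],o['width'],np.array(o['qpos']).round(2))
u,v=proj(d,[e+[0,0,38]])[0].astype(int);print(u,v)
cv2.imwrite('pics/hole2.png',cv2.resize(d['color'][v-30:v+30,u-40:u+40],(800,600),interpolation=2))
"
```

```text
[524.50521279 246.78050708 297.7015774 ] 13.9333 31.211349473052003 [ 0.42  0.26  1.63  0.    1.25 -0.43]
204 153
```

View pics/hole2.png

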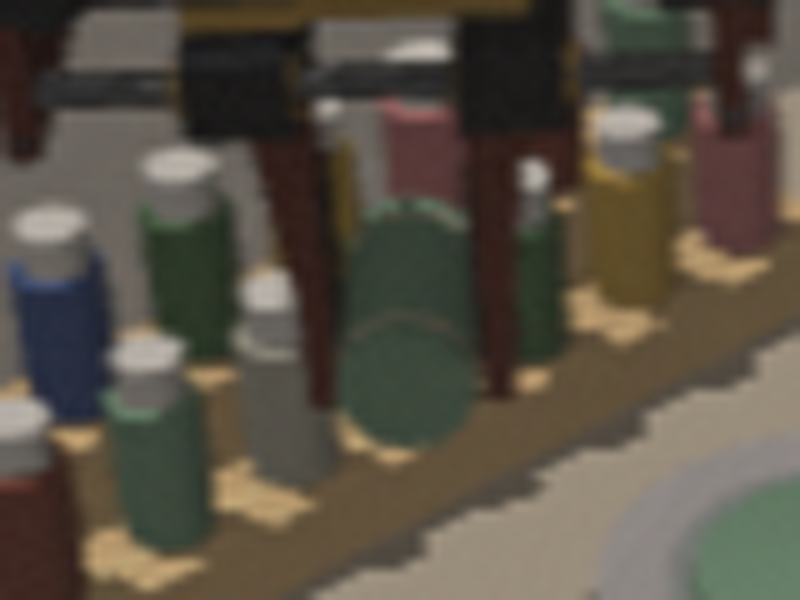

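The +x end at (405,385) is plainly solid, so the hole is in the other end (the tool's −x), where I saw the mark. I'll plan a smooth joint-wise path to hole-up over the wheel and write it out as rows.

```bash
cat > path.py <<'E'
from go import *
def target(psi,z):
    h=np.array([np.cos(np.radians(psi)),np.sin(np.radians(psi)),0]); xx=np.array([0,0,-1.]); R=np.c_[xx,np.cross(h,xx),h]
    return np.array([636,-11,z])+38*h,R
x,R=target(85,290)
qB,c=ik(x,R,np.array([-.47,.82,1.52,1.23,1.9,2.31]),5)
o=sensors.get_obs();q=np.array(o['qpos'])
print(qB.round(2),c)
F=lambda q:fk(q,p)
tot=sum(Ro.from_matrix(F(q+(qB-q)*(i+1)/200)[1]@F(q+(qB-q)*i/200)[1].T).magnitude() for i in range(200))
N=max(8,8*int(np.ceil(np.degrees(tot)/6.5/8)))if 1 else 0
print('N',N,np.degrees(tot),(qB-q).round(2))
P=F(q);rows=[]
a0,R0=np.array(o['ee_pos']),Ro.from_rotvec(o['orientation']).as_matrix()
for i in range(1,N+1):
    a,B=F(q+(qB-q)*i/N)
    s=((a-a0)/1000).round(3); w=np.degrees(Ro.from_matrix(B@R0.T).as_rotvec()).round(1)
    a0=a0+s*1000; R0=Ro.from_rotvec(np.radians(w)).as_matrix()@R0
    rows.append([s.tolist(),w.tolist(),-1])
    if i%4==0: print(i,a0.round(0),'wrist',(a0-p[4]*R0[:,2]).round(0))
for i in range(0,N,8): print(rows[i:i+8])
E
python3 path.py
```

```text
[-0.48  0.81  1.58  1.28  1.83  2.28] 1.0000660885283402e-30
N 40 230.7216538809025 [-0.9   0.55 -0.05  1.28  0.58  2.7 ]
4 [516. 232. 273.] wrist [562. 204. 599.]
8 [510. 221. 254.] wrist [595. 157. 567.]
12 [508. 213. 243.] wrist [620. 106. 535.]
16 [513. 205. 238.] wrist [641.  51. 501.]
20 [524. 194. 240.] wrist [654.  -8. 468.]
24 [541. 179. 245.] wrist [659. -67. 433.]
28 [564. 156. 255.] wrist [ 658. -127.  398.]
32 [590. 124. 266.] wrist [ 650. -187.  362.]
36 [616.  81. 279.] wrist [ 634. -246.  327.]
40 [640.  27. 290.] wrist [ 611. -303.  289.]
[[[-0.002, -0.004, -0.007], [0.9, 2.1, -5.7], -1], [[-0.003, -0.004, -0.006], [0.8, 2.2, -5.8], -1], [[-0.002, -0.004, -0.007], [0.7, 2.3, -5.7], -1], [[-0.002, -0.003, -0.005], [0.7, 2.3, -5.7], -1], [[-0.002, -0.003, -0.006], [0.5, 2.4, -5.6], -1], [[-0.002, -0.003, -0.005], [0.5, 2.4, -5.6], -1], [[-0.001, -0.002, -0.004], [0.4, 2.6, -5.6], -1], [[-0.001, -0.003, -0.004], [0.4, 2.6, -5.6], -1]]
[[[-0.001, -0.002, -0.003], [0.3, 2.6, -5.5], -1], [[-0.001, -0.002, -0.003], [0.3, 2.8, -5.4], -1], [[0.0, -0.002, -0.003], [0.3, 2.9, -
[... 702 characters left out ...]
.002], [0.7, 4.1, -3.9], -1], [[0.006, -0.006, 0.002], [0.8, 4.1, -3.7], -1], [[0.006, -0.006, 0.003], [0.9, 4.1, -3.7], -1], [[0.006, -0.007, 0.003], [1.0, 4.2, -3.5], -1], [[0.007, -0.008, 0.002], [1.1, 4.2, -3.4], -1], [[0.006, -0.008, 0.003], [1.2, 4.2, -3.3], -1], [[0.007, -0.009, 0.003], [1.3, 4.2, -3.2], -1]]
[[[0.006, -0.01, 0.003], [1.5, 4.2, -3.0], -1], [[0.007, -0.01, 0.003], [1.5, 4.1, -2.9], -1], [[0.006, -0.011, 0.003], [1.7, 4.2, -2.8], -1], [[0.007, -0.012, 0.004], [1.9, 4.1, -2.6], -1], [[0.006, -0.013, 0.003], [1.9, 4.1, -2.5], -1], [[0.006, -0.013, 0.003], [2.1, 4.1, -2.4], -1], [[0.006, -0.013, 0.002], [2.2, 3.9, -2.3], -1], [[0.006, -0.015, 0.003], [2.4, 3.9, -2.1], -1]]
```

Emit:
{"api": "servo_tool", "payload": {
  "steps": [
    [[-0.002, -0.004, -0.007], [0.9, 2.1, -5.7], -1],
    [[-0.003, -0.004, -0.006], [0.8, 2.2, -5.8], -1],
    [[-0.002, -0.004, -0.007], [0.7, 2.3, -5.7], -1],
    [[-0.002, -0.003, -0.005], [0.7, 2.3, -5.7], -1],
    [[-0.002, -0.003, -0.006], [0.5, 2.4, -5.6], -1],
    [[-0.002, -0.003, -0.005], [0.5, 2.4, -5.6], -1],
    [[-0.001, -0.002, -0.004], [0.4, 2.6, -5.6], -1],
    [[-0.001, -0.003, -0.004], [0.4, 2.6, -5.6], -1]
  ]
}}

```text
t: 14.6
ee_pos: [509.7, 220.8, 253.7]
orientation: [-1.949, -2.03, 0.057]
ft_force: [0.2, 0.5, -0.7]
width: 31.4
grasp_force: 30.0
```

Emit:
{"api": "servo_tool", "payload": {
  "steps": [
    [[-0.001, -0.002, -0.003], [0.3, 2.6, -5.5], -1],
    [[-0.001, -0.002, -0.003], [0.3, 2.8, -5.4], -1],
    [[0, -0.002, -0.003], [0.3, 2.9, -5.3], -1],
    [[0, -0.002, -0.002], [0.2, 2.9, -5.3], -1],
    [[0.001, -0.002, -0.002], [0.2, 3.1, -5.3], -1],
    [[0.001, -0.002, -0.001], [0.1, 3.1, -5.1], -1],
    [[0.001, -0.002, -0.001], [0.2, 3.2, -5.1], -1],
    [[0.002, -0.002, -0.001], [0.2, 3.3, -5], -1]
  ]
}}

```text
t: 15.27
ee_pos: [512.8, 204.7, 237.8]
orientation: [-2.304, -0.987, 0.239]
ft_force: [-0.1, -0.1, -1.1]
width: 31.4
grasp_force: 30.0
```

Emit:
{"api": "servo_tool", "payload": {
  "steps": [
    [[0.002, -0.003, 0], [0.2, 3.4, -4.8], -1],
    [[0.002, -0.002, 0], [0.3, 3.5, -4.8], -1],
    [[0.003, -0.003, 0.001], [0.2, 3.6, -4.7], -1],
    [[0.004, -0.003, 0.001], [0.3, 3.6, -4.6], -1],
    [[0.004, -0.003, 0.001], [0.4, 3.7, -4.5], -1],
    [[0.004, -0.004, 0.001], [0.4, 3.8, -4.3], -1],
    [[0.004, -0.004, 0.002], [0.4, 3.9, -4.3], -1],
    [[0.005, -0.004, 0.001], [0.6, 3.9, -4.1], -1]
  ]
}}

```text
t: 15.93
ee_pos: [541.0, 178.4, 244.9]
orientation: [-2.219, -0.004, 0.504]
ft_force: [0.9, -0.6, -0.5]
width: 31.1
grasp_force: 30.0
```

```bash
python3 path.py
```

```text
[-0.48  0.81  1.58  1.28  1.83  2.28] 1.0000660885283402e-30
N 16 86.01853037614981 [-0.36  0.22 -0.02  0.51  0.23  1.08]
4 [564. 155. 254.] wrist [ 658. -128.  397.]
8 [589. 123. 266.] wrist [ 649. -188.  362.]
12 [616.  80. 278.] wrist [ 634. -247.  326.]
16 [639.  26. 290.] wrist [ 610. -303.  290.]
[[[0.005, -0.005, 0.002], [0.6, 4.0, -4.0], -1], [[0.006, -0.005, 0.002], [0.7, 4.0, -3.9], -1], [[0.006, -0.006, 0.003], [0.8, 4.1, -3.8], -1], [[0.006, -0.007, 0.002], [0.9, 4.1, -3.6], -1], [[0.006, -0.007, 0.003], [1.0, 4.2, -3.5], -1], [[0.006, -0.008, 0.003], [1.1, 4.2, -3.4], -1], [[0.007, -0.008, 0.003], [1.2, 4.2, -3.3], -1], [[0.006, -0.009, 0.003], [1.4, 4.2, -3.2], -1]]
[[[0.007, -0.01, 0.003], [1.4, 4.1, -3.0], -1], [[0.007, -0.01, 0.003], [1.6, 4.2, -2.9], -1], [[0.006, -0.011, 0.003], [1.7, 4.2, -2.7], -1], [[0.007, -0.012, 0.003], [1.8, 4.1, -2.7], -1], [[0.006, -0.012, 0.003], [2.0, 4.1, -2.5], -1], [[0.006, -0.013, 0.003], [2.1, 4.0, -2.4], -1], [[0.006, -0.014, 0.003], [2.2, 4.0, -2.2], -1], [[0.005, -0.015, 0.003], [2.3, 3.9, -2.2], -1]]
```

Tracking is exact, so continue.

Emit:
{"api": "servo_tool", "payload": {
  "steps": [
    [[0.005, -0.005, 0.002], [0.6, 4, -4], -1],
    [[0.006, -0.005, 0.002], [0.7, 4, -3.9], -1],
    [[0.006, -0.006, 0.003], [0.8, 4.1, -3.8], -1],
    [[0.006, -0.007, 0.002], [0.9, 4.1, -3.6], -1],
    [[0.006, -0.007, 0.003], [1, 4.2, -3.5], -1],
    [[0.006, -0.008, 0.003], [1.1, 4.2, -3.4], -1],
    [[0.007, -0.008, 0.003], [1.2, 4.2, -3.3], -1],
    [[0.006, -0.009, 0.003], [1.4, 4.2, -3.2], -1]
  ]
}}

```text
t: 16.6
ee_pos: [589.2, 123.3, 265.8]
orientation: [-1.788, 0.773, 0.815]
ft_force: [0.1, 0.0, -0.9]
width: 31.5
grasp_force: 30.0
```

Emit:
{"api": "servo_tool", "payload": {
  "steps": [
    [[0.007, -0.01, 0.003], [1.4, 4.1, -3], -1],
    [[0.007, -0.01, 0.003], [1.6, 4.2, -2.9], -1],
    [[0.006, -0.011, 0.003], [1.7, 4.2, -2.7], -1],
    [[0.007, -0.012, 0.003], [1.8, 4.1, -2.7], -1],
    [[0.006, -0.012, 0.003], [2, 4.1, -2.5], -1],
    [[0.006, -0.013, 0.003], [2.1, 4, -2.4], -1],
    [[0.006, -0.014, 0.003], [2.2, 4, -2.2], -1],
    [[0.005, -0.015, 0.003], [2.3, 3.9, -2.2], -1]
  ]
}}

```text
t: 17.27
ee_pos: [639.1, 26.0, 289.7]
orientation: [-1.143, 1.248, 1.144]
ft_force: [0.5, 0.3, -0.1]
width: 31.5
grasp_force: 30.0
```

Emit:
{"api": "servo_tool", "payload": {
  "steps": [
    [[0, 0, 0], [0, 0, 0], -1],
    [[0, 0, 0], [0, 0, 0], -1],
    [[0, 0, 0], [0, 0, 0], -1],
    [[0, 0, 0], [0, 0, 0], -1],
    [[0, 0, 0], [0, 0, 0], -1],
    [[0, 0, 0], [0, 0, 0], -1],
    [[0, 0, 0], [0, 0, 0], -1],
    [[0, 0, 0], [0, 0, 0], -1]
  ]
}}

```text
t: 17.93
ee_pos: [638.5, 27.2, 290.0]
orientation: [-1.148, 1.244, 1.142]
ft_force: [0.3, -0.3, -0.4]
width: 31.1
grasp_force: 30.0
```

Run:
```python
from go import *
o=sensors.get_obs();R=Ro.from_rotvec(o['orientation']).as_matrix();e=np.array(o['ee_pos']);print(e,R.round(3).tolist(),o['t'],o['qvel'])
k=e-38*R[:,2];im=[]
for n in('top','side'):
    d=grab(n);u,v=proj(d,[k+[0,0,30]])[0].astype(int);print(n,u,v,proj(d,[k+[0,0,30],k-[0,0,30]]).round(1).tolist())
    im.append(cv2.resize(d['color'][v-25:v+35,u-20:u+20],(400,600),interpolation=2))
    for w in range(v-6,v+7): print([int(world(d,x,w)[2]) for x in range(u-8,u+9)]) if n=='top' else 0
cv2.imwrite('pics/fin.png',np.hstack(im))
```

```text
[638.50617923  27.15288467 289.99062911] [[0.006, -0.996, 0.086], [0.0, 0.086, 0.996], [-1.0, -0.006, 0.001]] 17.9333 [-2.65369639e-03  1.52691914e-03  1.14226610e-04  1.50277858e-03
 -4.50561978e-04  5.92333144e-05]
top 265 153 [[266.0, 153.9], [265.1, 157.5]]
[58, 59, 58, 57, 60, 297, 299, 301, 302, 59, 60, 58, 57, 61, 57, 57, 60]
[61, 59, 58, 56, 304, 299, 301, 303, 305, 300, 300, 300, 301, 298, 300, 299, 303]
[59, 62, 61, 57, 298, 304, 304, 301, 321, 320, 317, 301, 299, 303, 300, 300, 300]
[60, 59, 60, 60, 291, 299, 317, 317, 319, 320, 316, 320, 317, 298, 298, 298, 298]
[60, 61, 62, 58, 63, 320, 315, 321, 319, 318, 318, 321, 316, 320, 292, 290, 295]
[62, 66, 71, 72, 66, 319, 318, 318, 315, 314, 317, 320, 319, 317, 317, 60, 58]
[64, 71, 67, 69, 322, 317, 318, 312, 312, 314, 312, 317, 315, 317, 319, 64, 60]
[69, 66, 70, 69, 319, 322, 321, 315, 313, 310, 313, 314, 319, 317, 316, 64, 57]
[70, 70, 66, 71, 318, 316, 318, 319, 313, 313, 315, 315, 318, 315, 318, 66, 61]
[72, 71, 66, 70, 313, 319, 317, 316, 319, 314, 319, 315, 321, 318, 1367, 70, 64]
[64, 71, 71, 76, 305, 321, 323, 320, 321, 317, 319, 319, 321, 316, 62, 73, 70]
[69, 76, 69, 68, 288, 310, 317, 319, 313, 319, 316, 321, 320, 304, 70, 67, 70]
[70, 67, 68, 73, 276, 297, 305, 313, 317, 321, 315, 312, 301, 265, 67, 69, 65]
side 249 109 [[249.9, 109.6], [250.1, 127.8]]
```

View pics/fin.png

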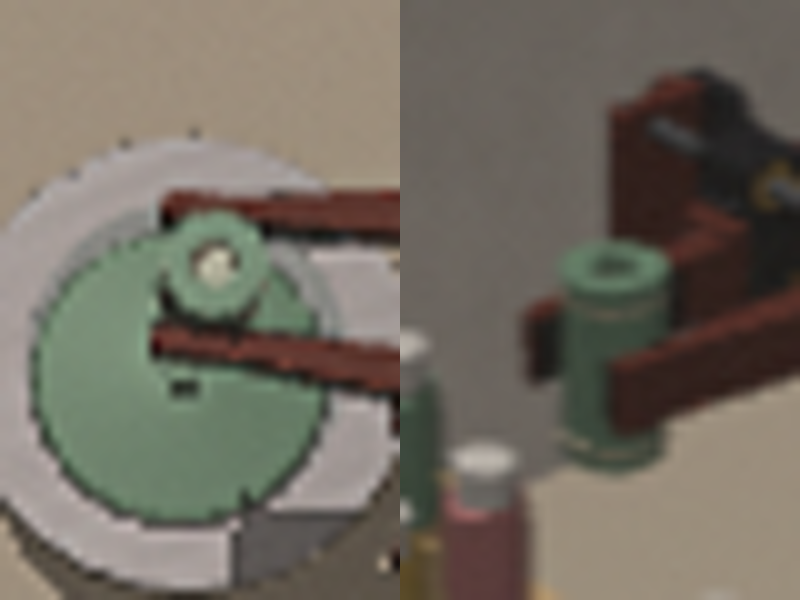

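The top crop shows the upper end with a ~14 mm pale disc at (213,262), and depth reads only about 5 mm deep there. A 25 mm hole that is dark inside should look different, so I'll recheck the other end's brightness in the earlier picture, numerically.

Run:
```python
from h import *
a=cv2.imread('pics/hole2.png')[::10,::10].astype(int)[4:,4:] if 0 else cv2.resize(cv2.imread('pics/hole2.png'),(80,60),interpolation=cv2.INTER_AREA).astype(int)
print('other end, G'); 
for r in range(30,46): print(r,a[r,32:50,1].tolist())
a=cv2.resize(cv2.imread('pics/hole.png'),(80,60),interpolation=cv2.INTER_AREA).astype(int)
print('hole end, G,R')
for r in range(28,43): print(r,a[r,40:55,1].tolist(),a[r,46:50,2].tolist())
d=load('top')
print('top now')
for v in range(148,160): print(d['color'][v,260:274].sum(1).tolist())
```

```text
other end, G
30 [30, 30, 44, 58, 61, 64, 66, 66, 65, 63, 64, 62, 60, 58, 52, 40, 33, 31]
31 [31, 32, 45, 59, 64, 67, 70, 71, 70, 69, 68, 66, 62, 59, 53, 42, 32, 32]
32 [30, 35, 50, 64, 70, 71, 69, 67, 65, 67, 68, 69, 68, 61, 54, 42, 31, 33]
33 [31, 38, 56, 70, 72, 68, 69, 69, 66, 67, 66, 66, 65, 62, 57, 45, 33, 32]
34 [32, 42, 58, 67, 69, 71, 71, 71, 71, 71, 71, 69, 64, 60, 57, 45, 33, 32]
35 [33, 46, 64, 69, 71, 73, 71, 72, 71, 71, 72, 70, 68, 64, 59, 51, 36, 33]
36 [33, 49, 68, 73, 71, 72, 71, 71, 71, 72, 72, 72, 70, 70, 66, 59, 46, 34]
37 [31, 49, 69, 71, 71, 73, 72, 71, 72, 71, 72, 72, 72, 72, 71, 66, 53, 34]
38 [32, 51, 70, 71, 72, 72, 73, 73, 71, 71, 72, 73, 73, 73, 72, 72, 63, 36]
39 [33, 52, 70, 73, 71, 72, 72, 72, 72, 72, 72, 71, 71, 71, 69, 64, 54, 42]
40 [41, 57, 74, 72, 70, 72, 73, 71, 72, 71, 72, 71, 72, 71, 73, 74, 76, 73]
41 [67, 81, 95, 77, 71, 72, 72, 71, 73, 72, 72, 72, 71, 73, 75, 80, 82, 82]
42 [70, 88, 112, 100, 78, 71, 70, 71, 71, 70, 72, 72, 73, 74, 77, 80, 81, 81]
43 [69, 83, 122, 138, 111, 81, 72, 71, 70, 73, 74, 72, 74, 78, 80, 80, 81, 82]
44 [68, 72, 111, 1
[... 1592 characters left out ...]
9, 155, 341, 405, 396, 394, 394, 395, 317, 219, 73, 116, 123]
[314, 274, 332, 401, 395, 377, 360, 354, 390, 400, 395, 115, 139, 139]
[371, 382, 398, 387, 356, 288, 290, 276, 373, 388, 390, 321, 358, 351]
[365, 393, 386, 373, 235, 335, 528, 510, 285, 381, 383, 400, 418, 432]
[372, 398, 387, 371, 309, 524, 509, 484, 251, 383, 379, 376, 336, 397]
[356, 276, 398, 379, 339, 496, 496, 490, 431, 374, 380, 353, 283, 286]
[297, 230, 381, 394, 382, 401, 452, 418, 371, 379, 364, 309, 336, 284]
[322, 105, 246, 399, 396, 378, 379, 381, 386, 368, 283, 325, 335, 325]
[423, 100, 137, 325, 382, 382, 393, 378, 374, 276, 215, 347, 335, 329]
[370, 183, 112, 149, 177, 284, 303, 225, 231, 157, 272, 350, 340, 333]
```

The other end's face is uniform (G 71±1 over the whole face), so it has no opening. The upper end shows a ~14 mm opening with a dark rim. Its floor is shifted about 1.5 px towards nadir, which matches a recess roughly 25 mm deep. The side view also shows a dark mouth on top at (612,265). The knob is upright, centred at about (635,-11,290) and still, so I'll hand in.

```bash
python3 -c "
from workcell import close_job
print(close_job())"
```

```text
the job is handed in; nothing more can be done
None
```

I handed the job in: the glue cap is fully up, and the knob is held still over the banding wheel at about 290 mm above the table, hole end up; the hand-in gave no verdict, and the depth camera read the hole as only about 5 mm deep, but the other end was plainly solid.

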